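# Swing the bench magnifier's lens cover shut with the hook rod

### The arm

A 6-joint arm with a two-finger parallel gripper is mounted at the origin on the work surface. World frame = base frame: x ahead of the robot, y to its left, z up, the work surface at z = 0. Lengths are in mm, angles in rad, forces in N, time in s.
With the tool pointing down it reaches from about 350 to 975 mm from the base axis. Payload 7.1 kg.
Tool frame: the origin (TCP) lies midway between the tips of the shut fingers; the grasp point (between the pads) lies 19 mm behind it; z points along the fingers, y is the line along which they close (so a half turn about z gives the same grasp; the last joint's range is limited). The gripper opens to 88 mm and grips with 3 to 60 N. Pads are 20 mm wide; open, the fingers measure 115 mm over their backs; the gripper's body (75 mm by 178 mm) begins 61 mm behind the grasp point.
Start: joints at [1.169, 0.423, 1.63, -0, 1.089, -0.019], TCP at [233.417, 579.76, 222.675] pointing down, gripper open.
Joint ranges: [-3, 3], [-0.9, 2.11], [0.09, 2.58], [-1.31, 4.45], [0.11, 2.69], [-2.54, 2.54]. Speed limits (rad/s): [2.39, 2.39, 3.01, 3.14, 3.14, 3.14].

### API

Orientations are given as a rotation vector (axis times angle).
In Python, from workcell import ctrl gives the robot as it stands. The module is installed in compiled form; this text tells all that it offers.
- The arm moves only by the tool servo_tool, never from a script. Its argument "increments" is a list of rows, each a list of 7 numbers: the shift along the world's x, y, z in cm, then the turn, a rotation vector about the world's x, y, z in degrees, then the opening, from -1 (shut) to 1 (fully open). A call has 1 to 20 rows; each row is the pose to reach, as a shift and turn from the pose commanded when the call began; what a row does not reach only later rows make up. A row lasts 1/12 s, in which the tool goes at most 41.7 mm and 7.16 degrees, less where a joint would pass 70% of its speed; a pose out of reach is approached as far as the arm can. A call with a gripper value outside its range is refused whole. The fingers move at their own pace and stop on an object; the grip force is fixed at half the most. Time passes only in rows, so rows that repeat a pose let the fingers close. It gives the time, the measured TCP pose, the force, the opening and the grip force at its end, in the units of the state.
- ctrl.get_obs(): the state, without advancing time (a new reading comes with each control period).
- ctrl.get_image(name): name is "scene" or "side" or "wrist"; returns a dict with "image" (384x512x3 uint8, red, green, blue), "fx", "fy", "cx", "cy" (pixels), "extrinsics" (4x4, takes a point from camera to world coordinates); the wrist camera has in their place "tool_from_camera" (4x4, takes a point from camera to tool coordinates, whose origin is the TCP and whose axes are the flange's). Camera axes: x right, y up, looking along -z (the intrinsics and any distortion apply to the point x, -y, -z); pixel columns grow to the right and rows downward; lengths in mm; the calibration is good to about 2 mm. A picture is of the moment at which its call begins: read the wrist's pose just before it. There is no depth.
- ctrl.close_job(): hands the job in; it is judged then, once.
The state is a dict: "t": time; "qpos": joint angles; "qvel": joint speeds; "joint_torque": joint torques, N m; "ee_pos": TCP position; "orientation": TCP orientation; "ft_force": force on the tool from outside, world axes, zero at the start; "moment": the same for the moment, N m; "width": finger opening in mm; "grasp_force": force on a finger pad.
Only numpy, scipy, OpenCV 4.12 (cv2) and the standard library are available. Lean on these libraries where they do the work, as an engineer would, in place of code of your own. Each camera call takes 0.05 s, during which the arm holds its last target. There are 200 camera calls.

### The job

The magnifier lamp's lens is uncovered and could focus the sun. Take the hooked rod (not the straight one), hook it into the eye on the ear of the open lens cover, swing the cover up against the lamp head with it without slamming, and seat it with a pull of about 10 N (never over 20 N); then lay the rod flat on the bench. Do not touch the cover with the gripper or arm, and leave the other things where they are.

Things in the scene. Friction and masses are not known exactly. Their poses are not given: they have to be found in the camera images.
- rod: Hooked rod, loose, 0.13 to 0.21 kg, flat on the bench. Wooden handle 160 x 18 x 22 mm high (x -130 to +30), then 7 mm steel wire at height 11 mm to x = 200, then bent sideways into a hook 39 mm long, from (200,0,11) to (190,38,11) mm. Origin: under the handle near the balance point; x towards the hook end, y to the side the hook points, z up.
- hook (a point): Middle of the rod's sideways hook, at (195, 19, 11) mm in the rod's frame; axes as the rod's.
- probe: A bystander: a straight rod with the same handle and no hook, 310 mm long, loose on the bench. It and the hooked rod lie side by side in either order. Origin and axes as for the rod, x towards the wire.
- lamp: Bench magnifier, fixed: disc base 164 mm across, steel post, upright round white head 180 mm across and 40 mm thick (x -40 to 0), its centre 235 mm above the bench; the lens looks to +x. Origin on the bench, centre of the base; x level, the way the lens looks (cover side; its -x side is where the rod pulls from), y level, z up.
- cover_hinge (a point): Middle of the cover's hinge line (along the lamp's y) under the head, at (6, 0, 138) mm in the lamp's frame; axes as the lamp's.
- cover (a joint): Angle of the lens cover about its bottom hinge: 0 = shut, upright against the head (hard stop); grows as its top leans away to the lamp's +x; 0.75 to 1.05 at the start. A round white plate 166 mm across, 0.1 kg, with an ear and steel eye at its side. The hinge is stiff: the cover stays where it is left and takes about 1 to 3 N at the eye to turn.
- eye (a point): Centre of the steel eye on the cover's ear, 165 mm from the hinge line and 135 mm to the lamp's -y side, so it stands clear beside the head. A ring of 6 mm wire, 28 mm inside, 40 mm outside; its hole runs along the lamp's y: the hook goes in sideways, from the outer (-y) side. Shut, it is 303 mm above the bench at lamp x = 6 mm. Axes as the cover's.
- spray: Bystander: spray can, 56 mm across, 170 mm high. Origin under its centre.
- tape: Bystander: roll of tape lying flat, 68 mm across, 19 mm high. Origin under its centre.
- flux: Bystander: small jar, 34 mm across, 45 mm high. Origin under its centre.
- driver: Bystander: screwdriver lying on the bench, 170 mm long, x towards its tip.
- tweezers: Bystander: tweezers lying flat, 120 mm long, 4 mm high. Origin under the middle.
- tin: Bystander: open round tin, 72 mm across, 22 mm high. Origin under its centre.

How it is judged:
By the outcome, as a careful person would: the job done as asked, in the order asked, and still so for the second after the job is handed in, with the robot touching nothing.
It also fails if it takes over 64 s, if anything falls off the work surface, if the arm or the gripper's body presses on something with over 40 N, if the wrist force passes 120 N, or if a joint passes its speed limit or range.

## Working session

There is one attempt and no reset: what is moved stays moved. The work goes in short steps, Python scripts to look and compute and a tool call to move; the robot and the scene stay as the last step left them, time stands still between calls to the robot, and variables do not carry over. Pictures are saved under pics/ and viewed, at most 10 in all, crops included, and the job is handed in when it is done.

Besides the shell and the picture viewer there is one more tool, called by a JSON object that holds its "op" and its "data". servo_tool: Moves the arm, as the interface text tells. Its arguments: {"type":"object","properties":{"increments":{"type":"array","items":{"type":"array","items":{"type":"number"}}}},"required":["increments"]}

```bash
mkdir -p pics; cat > h.py <<'E'
import numpy as np, cv2
from workcell import ctrl
from scipy.spatial.transform import Rotation as R
def snap(n,f):
    o=ctrl.get_obs(); d=ctrl.get_image(n)
    cv2.imwrite('pics/'+f+'.png',d['image'][:,:,::-1])
    if n=='wrist':
        T=np.eye(4);T[:3,:3]=R.from_rotvec(o['orientation']).as_matrix();T[:3,3]=o['ee_pos'];E=T@np.array(d['tool_from_camera'])
    else: E=np.array(d['extrinsics'])
    np.savez('pics/'+f+'.npz',E=E,K=[d['fx'],d['fy'],d['cx'],d['cy']])
def ray(f,u,v):
    z=np.load('pics/'+f+'.npz');fx,fy,cx,cy=z['K'];E=z['E']
    r=E[:3,:3]@np.array([(u-cx)/fx,-(v-cy)/fy,-1.]);return E[:3,3],r/np.linalg.norm(r)
def onz(f,u,v,h):
    c,r=ray(f,u,v);return (c+r*(h-c[2])/r[2]).round(1)
def tri(f1,p1,f2,p2):
    a,r=ray(f1,*p1);b,s=ray(f2,*p2)
    t=np.linalg.lstsq(np.c_[r,-s],b-a,rcond=None)[0];P=a+r*t[0];Q=b+s*t[1]
    return ((P+Q)/2).round(1),np.linalg.norm(P-Q).round(1)
def proj(f,P):
    z=np.load('pics/'+f+'.npz');fx,fy,cx,cy=z['K'];E=z['E'];p=E[:3,:3].T@(np.array(P,float)-E[:3,3])
    return np.array([cx+fx*p[0]/-p[2],cy+fy*p[1]/p[2]]).round(1)
E
python3 - <<'E'
from h import *
d=ctrl.get_image('scene');print(d.keys())
snap('scene','s0');snap('side','d0')
a=cv2.imread('pics/s0.png');b=cv2.imread('pics/d0.png')
for n,i in(('s0b',a),('d0b',b)): cv2.imwrite(f'pics/{n}.png',cv2.resize(i,(800,600),interpolation=cv2.INTER_CUBIC))
for f in('s0','d0'):
    z=np.load(f'pics/{f}.npz');print(z['K'],z['E'].round(3))
print(ctrl.get_obs())
E
```

```text
dict_keys(['image', 'fx', 'fy', 'cx', 'cy', 'extrinsics'])
[440.08784573 440.08784573 252.07627788 198.10178316] [[ 2.950000e-01 -7.140000e-01  6.340000e-01  1.379616e+03]
 [ 9.550000e-01  2.230000e-01 -1.940000e-01 -3.095250e+02]
 [-2.000000e-03  6.630000e-01  7.480000e-01  1.141320e+03]
 [ 0.000000e+00  0.000000e+00  0.000000e+00  1.000000e+00]]
[355.51232179 355.51232179 256.35547814 191.5612783 ] [[ 8.97000e-01  2.70000e-01 -3.51000e-01  1.65935e+02]
 [-4.43000e-01  5.66000e-01 -6.96000e-01 -8.60123e+02]
 [ 1.00000e-02  7.79000e-01  6.27000e-01  9.01157e+02]
 [ 0.00000e+00  0.00000e+00  0.00000e+00  1.00000e+00]]
{'t': 0.15, 'qpos': array([ 1.16900308e+00,  4.23669317e-01,  1.63052638e+00, -1.20910953e-05,
        1.08860640e+00, -1.89867117e-02]), 'qvel': array([ 1.60513400e-03, -9.67244017e-04, -3.61688710e-03, -9.91981982e-04,
        7.75913939e-05,  8.30835683e-04]), 'joint_torque': array([ 3.22953365e-04, -5.44984174e+01, -2.73920292e+01,  6.44466165e-02,
        2.04076868e-02, -7.39591496e-05]), 'ee_pos': array([233.24985933, 579.36212813, 222.07307688]), 'orientation': array([-5.97591470e-01, -3.08398512e+00,  1.86127026e-03]), 'ft_force': array([-0.10211947,  0.66385442, -0.44847314]), 'moment': array([0.01285607, 0.0092989 , 0.02047484]), 'grasp_force': 0.0, 'width': 88.0506627931323}
```

View pics/s0b.png

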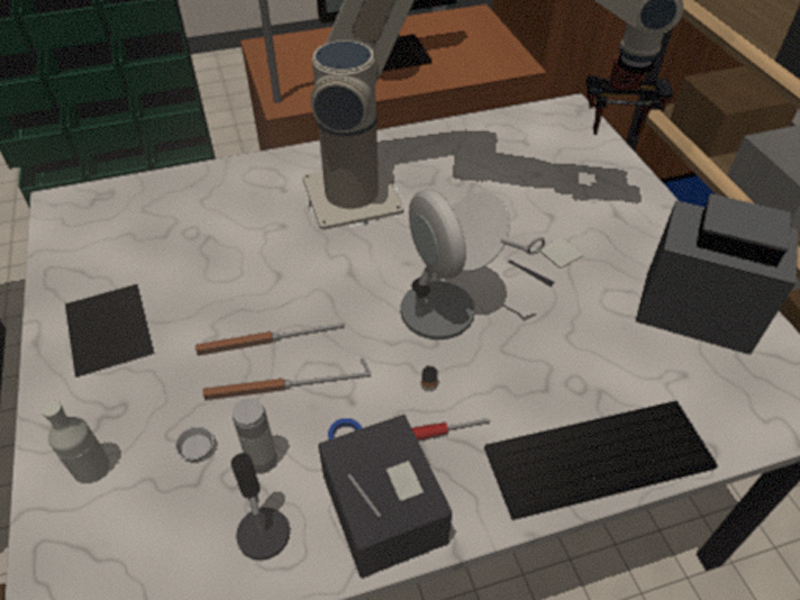

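View pics/d0b.png

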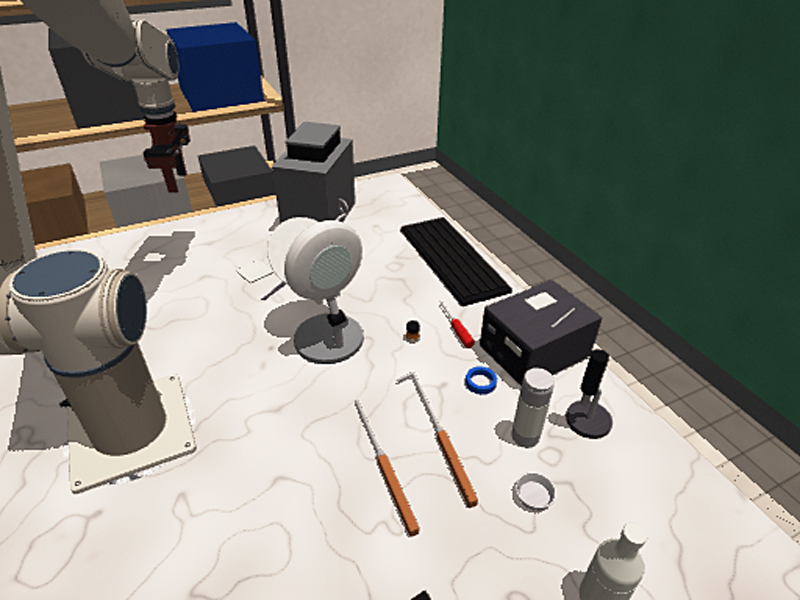

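The scene view shows the hooked rod at about (205,393)-(368,375), with its hook tip at (362,361). The lamp base is near (437,308), and the eye is right of the cover at (537,245). In the side view the hooked rod runs (472,503)-(412,374), the base is at (328,338), and the eye at (343,208).

```bash
python3 - <<'E'
from h import *
k=512/800
S=lambda u,v:('s0',(u*k,v*k));D=lambda u,v:('d0',(u*k,v*k))
for n,a,b,h in[('rear',(205,393),(472,503),18),('front',(284,384),(443,434),18),('corner',(368,375),(412,374),11),('tip',(362,361),(398,380),11),('base',(437,308),(328,338),10),('eye',(537,245),(343,208),250),('head',(450,233),(324,262),235),('headlens',(437,233),(330,264),235),
 ('prear',(198,348),(412,530),18),('ptip',(343,325),(358,403),11),('flux',(430,378),(412,332),20),('tape',(345,430),(481,380),10),('spray top',(249,410),(538,378),170),('tin',(197,445),(534,492),10)]:
    print(n,tri(*S(*a),*D(*b)),onz(*S(*a),h),onz(*D(*b),h))
s=cv2.imread('pics/s0.png')[115:225,240:390];d=cv2.imread('pics/d0.png')[120:240,150:270]
s=cv2.resize(s,None,fx=2.6*1.0,fy=2.6,interpolation=cv2.INTER_CUBIC)
d=cv2.resize(d,None,fx=3.2,fy=3.2,interpolation=cv2.INTER_CUBIC)
o=np.zeros((max(s.shape[0],d.shape[0]),s.shape[1]+d.shape[1],3),np.uint8);o[:s.shape[0],:s.shape[1]]=s;o[:d.shape[0],s.shape[1]:]=d
print(s.shape,d.shape);cv2.imwrite('pics/c1.png',o)
E
```

```text
Traceback (most recent call last):
TypeError: onz() missing 1 required positional argument: 'h'
```

```bash
python3 - <<'E'
from h import *
k=512/800
S=lambda u,v:('s0',(u*k,v*k));D=lambda u,v:('d0',(u*k,v*k))
for n,a,b,h in[('rear',(205,393),(472,503),18),('front',(284,384),(443,434),18),('corner',(368,375),(412,374),11),('tip',(362,361),(398,380),11),('base',(437,308),(328,338),10),('eye',(537,245),(343,208),250),('head',(450,233),(324,262),235),('headlens',(437,233),(330,264),235),
 ('prear',(198,348),(412,530),18),('ptip',(343,325),(358,403),11),('flux',(430,378),(412,332),20),('tape',(345,430),(481,380),10),('spray top',(249,410),(538,378),170),('tin',(197,445),(534,492),10)]:
    print(n,tri(*S(*a),*D(*b)),onz('s0',a[0]*k,a[1]*k,h),onz('d0',b[0]*k,b[1]*k,h))
s=cv2.imread('pics/s0.png')[115:225,240:390];d=cv2.imread('pics/d0.png')[120:240,150:270]
s=cv2.resize(s,None,fx=2.6*1.0,fy=2.6,interpolation=cv2.INTER_CUBIC)
d=cv2.resize(d,None,fx=3.2,fy=3.2,interpolation=cv2.INTER_CUBIC)
o=np.zeros((max(s.shape[0],d.shape[0]),s.shape[1]+d.shape[1],3),np.uint8);o[:s.shape[0],:s.shape[1]]=s;o[:d.shape[0],s.shape[1]:]=d
print(s.shape,d.shape);cv2.imwrite('pics/c1.png',o)
E
```

```text
rear (array([ 523.3, -439.4,   12.9]), np.float64(1.1)) [ 526.9 -438.4   18. ] [ 521.4 -442.4   18. ]
front (array([ 550.2, -287. ,   13.9]), np.float64(4.2)) [ 551.8 -285.3   18. ] [ 549.1 -291.9   18. ]
corner (array([ 572.4, -116.7,    8.3]), np.float64(2.6)) [ 575.3 -118.3   11. ] [ 570.8 -117.5   11. ]
tip (array([ 536.1, -119.8,    9.7]), np.float64(1.1)) [ 537.4 -120.4   11. ] [ 535.4 -120.2   11. ]
base (array([445.9,  74.9,   9.4]), np.float64(3.8)) [444.7  76.4  10. ] [446.2  71.8  10. ]
eye (array([556.4, 222.5, 255. ]), np.float64(5.2)) [549.  228.2 250. ] [559.3 226.3 250. ]
head (array([452.7,  85.9, 225. ]), np.float64(17.7)) [453.2  89.7 235. ] [449.4  58.5 235. ]
headlens (array([456.5,  57.1, 236.6]), np.float64(16.9)) [445.6  65.4 235. ] [458.1  46.3 235. ]
prear (array([ 405.6, -439. ,   14.6]), np.float64(0.0)) [ 408.5 -438.6   18. ] [ 404.7 -440.6   18. ]
ptip (array([ 432.2, -136.1,    8.4]), np.float64(6.8)) [ 431.5 -133.7   11. ] [ 432.4 -142.    11. ]
flux (array([627.6,  -4.7,  21.5]), np.float64(2.3)) [625.7  -3.3  20. ] [628.6  -4.6  20. ]
tape (array([ 692.9, -199. ,   17.5]), np.float64(7.6)) [ 685.8 -195.    10. ] [ 698.2 -197.5   10. ]
spray top (array([ 698.2, -355.3,  168.7]), np.float64(1.1)) [ 698.8 -354.8  170. ] [ 697.5 -356.8  170. ]
tin (array([ 635.8, -468.4,   10.6]), np.float64(1.4)) [ 635.  -467.9   10. ] [ 636.3 -468.8   10. ]
(286, 390, 3) (384, 384, 3)
```

View pics/c1.png

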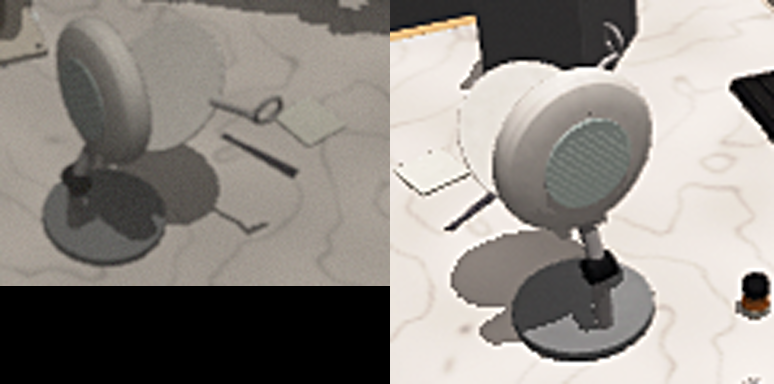

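The hook already points the right way as the rod lies. The lamp's heading comes out at about 101°, the rod's at about 81°, and the eye is at about (556,223,255). I'll raise the arm and go round over the lamp to the rod.

{"op": "servo_tool", "data": {"increments": [[0, 0, 20, 0, 0, 0, 1], [0, 0, 20, 0, 0, 0, 1], [0, 0, 20, 0, 0, 0, 1], [0, 0, 20, 0, 0, 0, 1], [0, 0, 20, 0, 0, 0, 1], [38, -48, 20, 0, 0, -40, 1], [38, -48, 20, 0, 0, -40, 1], [38, -48, 20, 0, 0, -40, 1], [38, -48, 20, 0, 0, -40, 1], [38, -48, 20, 0, 0, -40, 1], [38, -48, 20, 0, 0, -40, 1], [38, -48, 20, 0, 0, -40, 1], [38, -48, 20, 0, 0, -40, 1], [38, -48, 20, 0, 0, -40, 1], [38, -48, 20, 0, 0, -40, 1], [38, -48, 20, 0, 0, -40, 1], [38, -48, 20, 0, 0, -40, 1], [38, -48, 20, 0, 0, -40, 1], [38, -48, 20, 0, 0, -40, 1], [38, -48, 20, 0, 0, -40, 1]]}}

```text
t: 1.82
ee_pos: [614.9, 96.7, 422.2]
orientation: [1.619, 2.692, -0.001]
ft_force: [-0.1, -0.4, 0.9]
width: 87.7
grasp_force: 0.0
```

{"op": "servo_tool", "data": {"increments": [[-3, -15, 0, 0, 0, -20, 0], [-3, -15, 0, 0, 0, -20, 0], [-3, -15, 0, 0, 0, -20, 0], [-3, -15, 0, 0, 0, -20, 0], [-7.5, -43, -24, 0, 0, -37, 0], [-7.5, -43, -24, 0, 0, -37, 0], [-7.5, -43, -24, 0, 0, -37, 0], [-7.5, -43, -24, 0, 0, -37, 0], [-7.5, -43, -24, 0, 0, -37, 0], [-7.5, -43, -24, 0, 0, -37, 0], [-7.5, -43, -24, 0, 0, -37, 0], [-7.5, -43, -24, 0, 0, -37, 0], [-7.5, -43, -24, 0, 0, -37, 0], [-7.5, -43, -24, 0, 0, -37, 0], [-7.5, -43, -24, 0, 0, -37, 0], [-7.5, -43, -24, 0, 0, -37, 0], [-7.5, -43, -24, 0, 0, -37, 0]]}}

```text
t: 3.23
ee_pos: [539.3, -329.5, 184.0]
orientation: [2.385, 2.042, 0.001]
ft_force: [-0.3, 0.3, -0.5]
width: 43.7
grasp_force: 0.0
```

```bash
python3 - <<'E'
from h import *
snap('wrist','w1');o=ctrl.get_obs();print(o['ee_pos'],R.from_rotvec(o['orientation']).as_matrix().round(3),o['qpos'].round(2))
for n,p in[('rear',(523,-440,18)),('front',(550,-288,18)),('corner',(572.4,-117,11))]:print(n,proj('w1',p))
cv2.imwrite('pics/w1b.png',cv2.resize(cv2.imread('pics/w1.png'),(800,600)))
E
```

```text
[ 539.43656373 -329.4245422   184.13575184] [[ 0.154  0.988  0.002]
 [ 0.988 -0.154 -0.001]
 [-0.001  0.002 -1.   ]] [-0.57  0.48  1.64  0.    1.02 -0.41]
rear [250.3 269.8]
front [253.4 135. ]
corner [248.9 -58.6]
```

View pics/w1b.png

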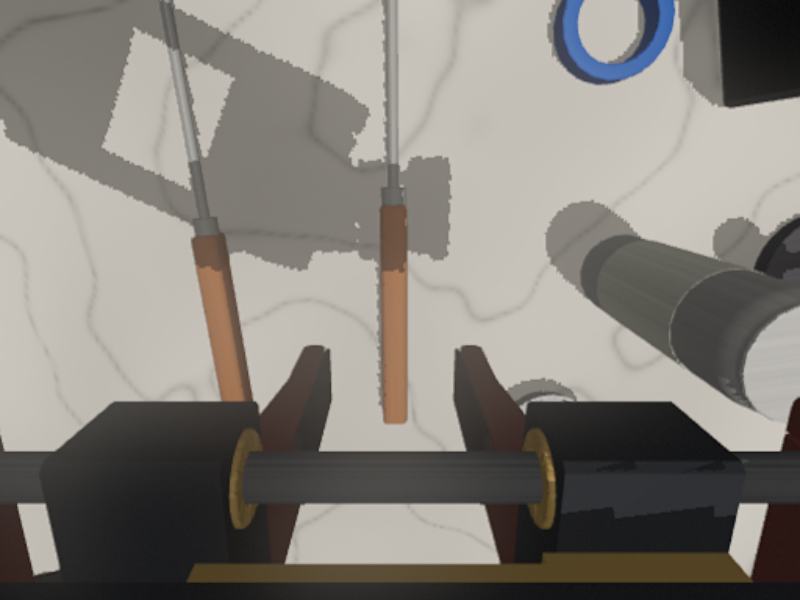

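The wrist view shows the handle's top between the open fingers, front edge (394,205) and rear edge (396,423). The wire runs straight up at column 392, and the spray can is to the right.

```bash
python3 - <<'E'
from h import *
k=512/800
f=onz('w1',394*k,205*k,22);r=onz('w1',395.5*k,421*k,22);w=onz('w1',392*k,30*k,13)
print(f,r,np.linalg.norm(f-r),w)
for d in(f-r,w-r,w-f):print(np.degrees(np.arctan2(d[1],d[0])))
u=(f-r)/np.linalg.norm(f-r);print('origin',r+130*u,f-30*u,'grip',r+110*u)
E
```

```text
[ 549.4 -283.6   22. ] [ 526.6 -437.9   22. ] 155.97541472937326 [ 564.3 -180.4   13. ]
81.59456416690279
81.67063044095936
81.78441641608318
origin [ 545.60299483 -309.29639901   22.        ] [ 545.0146935  -313.27775407   22.        ] grip [ 542.67945717 -329.08156839   22.        ]
```

{"op": "servo_tool", "data": {"increments": [[0.3, -0.2, -8, 0, 0, 0.5, 0], [0.3, -0.2, -14, 0, 0, 0.5, 0], [0.3, -0.2, -14, 0, 0, 0.5, 0], [0.3, -0.2, -14, 0, 0, 0.5, 0], [0.3, -0.2, -16, 0, 0, 0.5, 0], [0.3, -0.2, -17, 0, 0, 0.5, 0], [0.3, -0.2, -18, 0, 0, 0.5, 0], [0.3, -0.2, -18, 0, 0, 0.5, 0], [0.3, -0.2, -18, 0, 0, 0.5, -1], [0.3, -0.2, -18, 0, 0, 0.5, -1], [0.3, -0.2, -18, 0, 0, 0.5, -1], [0.3, -0.2, -18, 0, 0, 0.5, -1], [0.3, -0.2, -18, 0, 0, 0.5, -1], [0.3, -0.2, -18, 0, 0, 0.5, -1], [0.3, -0.2, -18, 0, 0, 0.5, -1]]}}

```text
t: 4.53
ee_pos: [541.7, -332.5, 3.7]
orientation: [2.378, 2.051, 0.0]
ft_force: [-2.4, 0.5, 5.4]
width: 17.9
grasp_force: 30.0
```

{"op": "servo_tool", "data": {"increments": [[0, 0, 1, 0, 0, 0, -1], [0, 0, 3, 0, 0, 0, -1], [0, 0, 6, 0, 0, 0, -1], [0, 0, 10, 0, 0, 0, -1], [0, 0, 14, 0, 0, 0, -1], [0, 0, 18, 0, 0, 0, -1], [0, 0, 22, 0, 0, 0, -1], [3, 0, 24.4, 0, 0, 0, -1], [6, 2, 24.4, 0, 0, 3, -1], [9, 5, 24.4, 0, 0, 6, -1], [12, 8, 24.4, 0, 0, 9, -1], [15, 11, 24.4, 0, 0, 12, -1], [15, 15, 24.4, 0, 0, 15, -1], [15, 19, 24.4, 0, 0, 18, -1], [15, 23, 24.4, 0, 0, 19.6, -1], [15, 27, 24.4, 0, 0, 19.6, -1], [15, 31, 24.4, 0, 0, 19.6, -1], [15, 34, 24.4, 0, 0, 19.6, -1], [15, 36.6, 24.4, 0, 0, 19.6, -1], [15, 36.6, 24.4, 0, 0, 19.6, -1]]}}

```text
t: 6.2
ee_pos: [690.8, 38.9, 247.1]
orientation: [-1.989, -2.43, -0.002]
ft_force: [0.0, 0.0, -1.5]
width: 17.7
grasp_force: 30.0
```

```bash
python3 - <<'E'
from h import *
o=ctrl.get_obs();print(o['ee_pos'],R.from_rotvec(o['orientation']).as_matrix().round(3),o['ft_force'],o['width'])
snap('scene','s2');snap('side','d2')
T=o['ee_pos'];hx=np.array([-.194,.981,0]);hy=np.array([-.981,-.194,0])
for n,a,b in(('corner',221.5,0),('tip',211.5,38),('front',51.5,0)):
    P=T+hx*a+hy*b+[0,0,7.3];print(n,P.round(1),proj('s2',P),proj('d2',P))
for p in((556.4,222.5,255),):print(proj('s2',p),proj('d2',p))
s=cv2.imread('pics/s2.png')[120:220,295:395];d=cv2.imread('pics/d2.png')[85:185,180:280]
cv2.imwrite('pics/c2.png',np.hstack([cv2.resize(i,(400,400),interpolation=cv2.INTER_CUBIC) for i in(s,d)]))
E
```

```text
[690.83161197  38.87958144 247.06550212] [[-0.198  0.98  -0.   ]
 [ 0.98   0.198  0.002]
 [ 0.002  0.    -1.   ]] [ 4.73102393e-02  1.39270914e-03 -1.50572824e+00] 17.687776502301315
corner [647.9 256.2 254.4] [368.1 176.7] [238.3 123.6]
tip [612.5 239.  254.4] [356.9 169.5] [231.5 127.5]
front [680.8  89.4 254.4] [317.7 198.2] [266.3 142.3]
[343.3 157.6] [219.1 132.5]
```

View pics/c2.png

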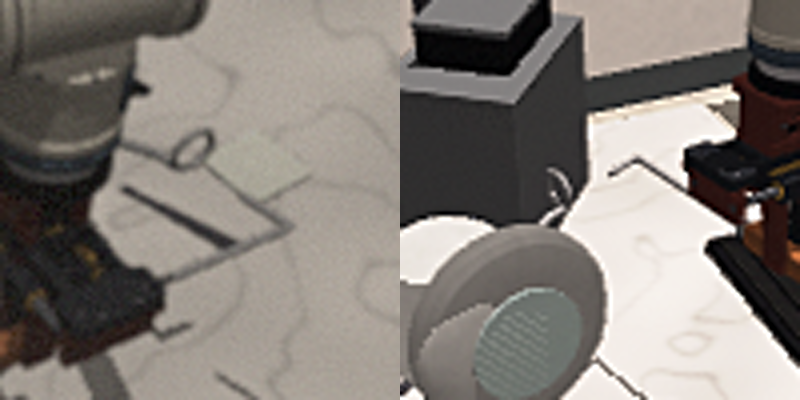

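In the scene crop the hook corner is at (292,226) and the ring centre at (193,149). In the side crop the corner is at (638,160), the tip at (610,174) and the ring at about (559,188). The rod is held straight, and its hook appears within about 1 px of where I predicted.

```bash
python3 - <<'E'
from h import *
print(tri('s2',(343.2,157.2),'d2',(218.3,131.5)),tri('s2',(343.2,157.2),'d2',(219.3,132.5)))
P=np.array([552,226,252.])
for d in np.eye(3)*10:print(proj('s2',P+d)-proj('s2',P),proj('d2',P+d)-proj('d2',P))
E
```

```text
(array([555.1, 223.4, 257.5]), np.float64(3.7)) (array([556.6, 221.7, 256.2]), np.float64(1.3))
[1.4 2.3] [ 2.6 -0.6]
[ 3.1 -0.7] [-1.  -1.2]
[ 0.5 -2.5] [-0.1 -2.4]
```

{"op": "servo_tool", "data": {"increments": [[-1.5, -0.2, 0.2, 0, 0, 0, -1], [-3.4, -0.5, 0.2, 0, 0, 0, -1], [-3.4, -0.5, 0.2, 0, 0, 0, -1], [-3.8, -0.7, 0.2, 0, 0, 0, -1], [-4.2, -0.9, 0.2, 0, 0, 0, -1], [-4.6, -1.1, 0.2, 0, 0, 0, -1], [-5.0, -1.3, 0.2, 0, 0, 0, -1], [-5.4, -1.5, 0.2, 0, 0, 0, -1], [-5.8, -1.7, 0.2, 0, 0, 0, -1], [-6.2, -1.9, 0.2, 0, 0, 0, -1], [-6.6, -2.1, 0.2, 0, 0, 0, -1], [-7.0, -2.3, 0.2, 0, 0, 0, -1], [-7.4, -2.5, 0.2, 0, 0, 0, -1], [-7.4, -2.5, 0.2, 0, 0, 0, -1], [-7.4, -2.5, 0.2, 0, 0, 0, -1]]}}

```text
t: 7.55
ee_pos: [617.3, 8.6, 248.8]
orientation: [1.995, 2.427, 0.0]
ft_force: [0.5, -0.3, -1.3]
width: 17.7
grasp_force: 30.0
```

```bash
python3 - <<'E'
from h import *
o=ctrl.get_obs();print(o['ee_pos'],o['ft_force'],o['moment'])
snap('scene','s3');snap('side','d3')
T=o['ee_pos'];hx=np.array([-.194,.981,0]);hy=np.array([-.981,-.194,0])
for n,a,b in(('corner',221.5,0),('tip',211.5,38),('mid',216.5,19)):
    P=T+hx*a+hy*b+[0,0,7.3];print(n,P.round(1),(proj('s3',P)-[310,125])*8,(proj('d3',P)-[195,105])*8+[400,0])
s=cv2.imread('pics/s3.png')[125:175,310:360];d=cv2.imread('pics/d3.png')[105:155,195:245]
cv2.imwrite('pics/c3.png',np.hstack([cv2.resize(i,(400,400),interpolation=cv2.INTER_CUBIC) for i in(s,d)]))
E
```

```text
[617.32752537   8.63863459 248.80642817] [ 0.49081238 -0.33175994 -1.25311795] [-0.10262227  0.03699957  0.03843021]
corner [574.4 225.9 256.1] [296.  288.8] [626.4 206.4]
tip [539.  208.7 256.1] [212.  235.2] [568. 240.]
mid [556.7 217.3 256.1] [253.6 262.4] [597.6 223.2]
```

View pics/c3.png

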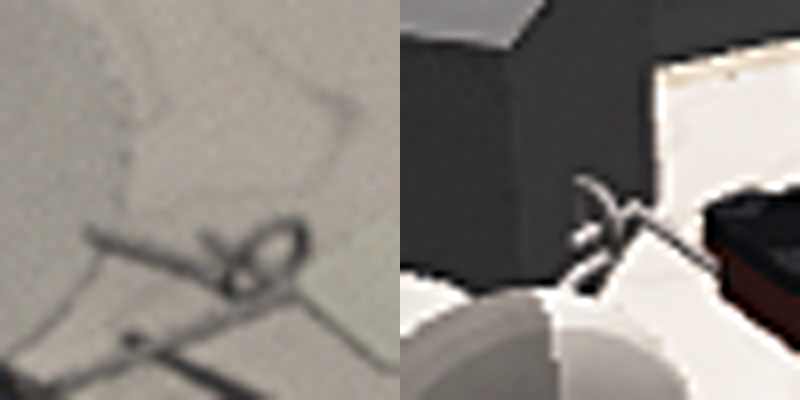

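The scene crop shows the tip at (205,237), out beyond the ring (centre (268,257)), and the side crop shows it through the ring at (578,240). The hook is in. Next I'll swing the cover along its arc, gently, with one check partway.

{"op": "servo_tool", "data": {"increments": [[0.06, -0.3, 0, 0, 0, 0, -1], [0.11, -0.54, 0, 0, 0, 0, -1], [0.2, -1.0, 0.45, 0, 0, 0, -1], [0.27, -1.38, 0.78, 0, 0, 0, -1], [0.34, -1.7, 1.04, 0, 0, 0, -1], [0.4, -2.0, 1.29, 0, 0, 0, -1], [0.46, -2.33, 1.53, 0, 0, 0, -1], [0.53, -2.66, 1.77, 0, 0, 0, -1], [0.6, -3.0, 2.0, 0, 0, 0, -1], [0.66, -3.34, 2.23, 0, 0, 0, -1], [0.73, -3.7, 2.44, 0, 0, 0, -1], [0.8, -4.05, 2.64, 0, 0, 0, -1], [0.8, -4.05, 2.64, 0, 0, 0, -1]]}}

```text
t: 8.73
ee_pos: [625.7, -32.6, 275.5]
orientation: [1.995, 2.426, -0.0]
ft_force: [-0.7, 0.1, -1.8]
width: 17.9
grasp_force: 30.0
```

```bash
python3 - <<'E'
from h import *
o=ctrl.get_obs();print(o['ee_pos'],o['ft_force'],o['moment'])
snap('scene','s4');snap('side','d4')
s=cv2.imread('pics/s4.png')[115:215,260:360];d=cv2.imread('pics/d4.png')[95:195,160:260]
cv2.imwrite('pics/c4.png',np.hstack([cv2.resize(i,(400,400),interpolation=cv2.INTER_CUBIC) for i in(s,d)]))
E
```

```text
[625.72366696 -32.63932766 275.51571151] [-0.74591913  0.12711494 -1.84771398] [0.03114459 0.0669086  0.08548075]
```

View pics/c4.png

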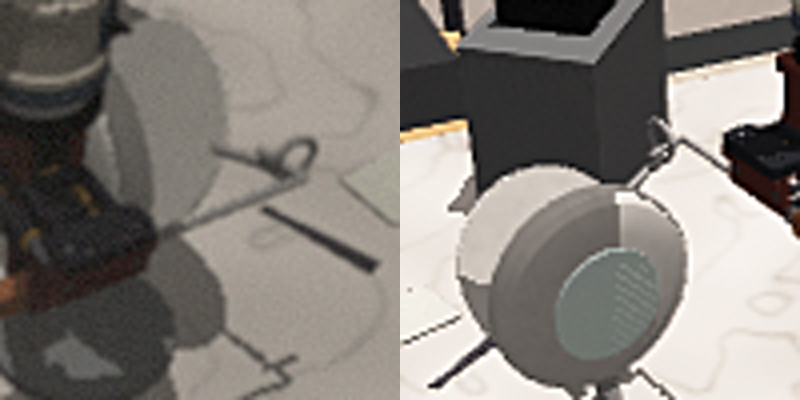

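The ring has moved with the hook: it is now at scene crop (295,158), where the hook passes through it. I'll check that against the predicted eye position.

```bash
python3 - <<'E'
from h import *
lx=np.array([-.194,.981,0]);ly=np.array([-.981,-.194,0]);B=np.array([446,75,0])
for th in(.77,.65,.6,.55,.5,.45):
    P=B+lx*(6+165*np.sin(th))-135*ly+[0,0,138+165*np.cos(th)]
    print(th,P.round(1),(proj('s4',P)-[260,115])*4,(proj('d4',P)-[160,95])*4+[400,0])
T=ctrl.get_obs()['ee_pos']
for n,a,b in(('corner',221.5,0),('tip',211.5,38),('mid',216.5,19)):
    P=T+lx*a+ly*b+[0,0,7.3];print(n,P.round(1),(proj('s4',P)-[260,115])*4,(proj('d4',P)-[160,95])*4+[400,0])
E
```

```text
0.77 [555.  219.8 256.5] [329.2 168.4] [636.  150.4]
0.65 [557.9 205.  269.4] [314.8 162.4] [644.4 144.4]
0.6 [559.2 198.5 274.2] [308.4 160.4] [648.  142.8]
0.55 [560.5 191.7 278.7] [301.2 158.8] [652.  141.2]
0.5 [561.9 184.7 282.8] [294. 158.] [656.4 140.4]
0.45 [563.3 177.5 286.6] [286.  157.2] [660.8 140. ]
corner [582.7 185.  282.6] [306.4 177.2] [678.  135.6]
tip [547.3 167.9 282.6] [264.  149.6] [648.  152.8]
mid [565.  176.5 282.6] [284.8 163.2] [663.2 144. ]
```

{"op": "servo_tool", "data": {"increments": [[0.07, -0.36, 0.18, 0, 0, 0, -1], [0.14, -0.72, 0.36, 0, 0, 0, -1], [0.22, -1.08, 0.54, 0, 0, 0, -1], [0.29, -1.45, 0.71, 0, 0, 0, -1], [0.36, -1.83, 0.87, 0, 0, 0, -1], [0.44, -2.2, 1.01, 0, 0, 0, -1], [0.51, -2.59, 1.15, 0, 0, 0, -1], [0.59, -2.97, 1.28, 0, 0, 0, -1], [0.66, -3.36, 1.4, 0, 0, 0, -1], [0.74, -3.76, 1.51, 0, 0, 0, -1], [0.82, -4.15, 1.6, 0, 0, 0, -1], [0.9, -4.54, 1.69, 0, 0, 0, -1], [0.98, -4.94, 1.77, 0, 0, 0, -1], [1.06, -5.34, 1.84, 0, 0, 0, -1], [1.14, -5.74, 1.89, 0, 0, 0, -1], [1.21, -6.14, 1.94, 0, 0, 0, -1], [1.28, -6.5, 1.97, 0, 0, 0, -1], [1.35, -6.8, 1.99, 0, 0, 0, -1]]}}

```text
t: 10.33
ee_pos: [638.9, -100.2, 294.9]
orientation: [-1.995, -2.427, 0.0]
ft_force: [-1.3, 1.9, -3.0]
width: 18.0
grasp_force: 30.0
```

{"op": "servo_tool", "data": {"increments": [[0.02, -0.1, 0, 0, 0, 0, -1], [0.04, -0.2, 0.01, 0, 0, 0, -1], [0.06, -0.3, 0.01, 0, 0, 0, -1], [0.08, -0.4, 0.02, 0, 0, 0, -1], [0.1, -0.5, 0.02, 0, 0, 0, -1], [0.1, -0.5, 0.02, 0, 0, 0, -1]]}}

```text
t: 10.83
ee_pos: [640.0, -104.8, 295.2]
orientation: [1.995, 2.427, -0.0]
ft_force: [-1.1, 1.2, -2.2]
width: 17.9
grasp_force: 30.0
```

{"op": "servo_tool", "data": {"increments": [[0.02, -0.1, 0, 0, 0, 0, -1], [0.03, -0.15, 0, 0, 0, 0, -1], [0.04, -0.2, 0, 0, 0, 0, -1], [0.05, -0.25, 0, 0, 0, 0, -1], [0.06, -0.3, 0, 0, 0, 0, -1], [0.06, -0.3, 0, 0, 0, 0, -1]]}}

```text
t: 11.33
ee_pos: [640.5, -107.8, 295.2]
orientation: [1.995, 2.427, -0.0]
ft_force: [-1.3, 2.0, -2.5]
width: 17.6
grasp_force: 30.0
```

{"op": "servo_tool", "data": {"increments": [[0.01, -0.05, 0, 0, 0, 0, -1], [0.02, -0.1, 0, 0, 0, 0, -1], [0.03, -0.15, 0, 0, 0, 0, -1], [0.04, -0.2, 0, 0, 0, 0, -1], [0.04, -0.2, 0, 0, 0, 0, -1]]}}

```text
t: 11.75
ee_pos: [640.5, -108.7, 294.9]
orientation: [-1.993, -2.426, -0.001]
ft_force: [-2.4, 6.3, -3.0]
width: 17.7
grasp_force: 30.0
```

{"op": "servo_tool", "data": {"increments": [[0.01, -0.05, 0, 0, 0, 0, -1], [0.02, -0.1, 0, 0, 0, 0, -1], [0.03, -0.15, 0, 0, 0, 0, -1], [0.03, -0.15, 0, 0, 0, 0, -1]]}}

```text
t: 12.08
ee_pos: [640.4, -109.0, 294.5]
orientation: [-1.992, -2.424, -0.002]
ft_force: [-3.8, 10.5, -2.9]
width: 17.6
grasp_force: 30.0
```

{"op": "servo_tool", "data": {"increments": [[0, 0, 0, 0, 0, 0, -1], [0, 0, 0, 0, 0, 0, -1], [0, 0, 0, 0, 0, 0, -1], [0, 0, 0, 0, 0, 0, -1], [0, 0, 0, 0, 0, 0, -1], [0, 0, 0, 0, 0, 0, -1]]}}

```text
t: 12.58
ee_pos: [640.4, -109.0, 294.5]
orientation: [-1.992, -2.424, -0.002]
ft_force: [-2.8, 9.5, -3.3]
width: 17.6
grasp_force: 30.0
```

```bash
python3 - <<'E'
from h import *
o=ctrl.get_obs();print(o['ee_pos'],o['ft_force'],o['moment'])
snap('scene','s5');snap('side','d5')
s=cv2.imread('pics/s5.png')[105:205,250:350];d=cv2.imread('pics/d5.png')[95:195,170:270]
cv2.imwrite('pics/c5.png',np.hstack([cv2.resize(i,(400,400),interpolation=cv2.INTER_CUBIC) for i in(s,d)]))
lx=np.array([-.194,.981,0]);ly=np.array([-.981,-.194,0]);B=np.array([446,75,0])
for th in(0,.1):
    P=B+lx*(6+165*np.sin(th))-135*ly+[0,0,138+165*np.cos(th)]
    print(th,P.round(1),(proj('s5',P)-[250,105])*4,(proj('d5',P)-[170,95])*4+[400,0])
T=o['ee_pos']
for n,a,b in(('corner',221.5,0),('tip',211.5,38),('mid',216.5,19)):
    P=T+lx*a+ly*b+[0,0,7.3];print(n,P.round(1),(proj('s5',P)-[250,105])*4,(proj('d5',P)-[170,95])*4+[400,0])
E
```

```text
[ 640.42212041 -109.0108534   294.52433806] [-2.77401638  9.54412584 -3.29014228] [1.39148246 0.49022934 0.06022158]
0 [577.3 107.1 303. ] [243.6 213.6] [667.2 156.4]
0.1 [574.1 123.2 302.2] [263.6 206.8] [656.  149.2]
corner [597.5 108.3 301.8] [256.4 234. ] [688.8 152. ]
tip [562.1  91.1 301.8] [214.  205.2] [658.4 170.4]
mid [579.8  99.7 301.8] [235.2 219.2] [673.6 160.8]
```

View pics/c5.png

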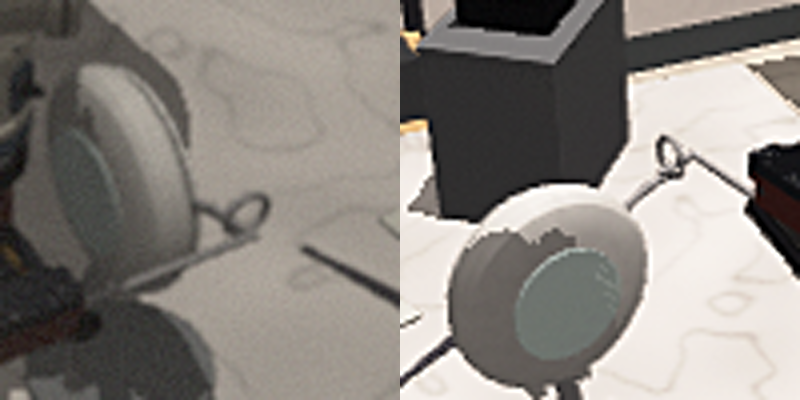

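The cover is shut: the ring sits at scene crop (247,213), against (243.6,213.6) predicted for angle 0. The pull is steady at about 9.9 N. I'll ease off now and draw the hook out along its own axis.

{"op": "servo_tool", "data": {"increments": [[-0.06, 0.3, 0, 0, 0, 0, -1], [-0.12, 0.6, 0, 0, 0, 0, -1], [-0.19, 0.95, 0, 0, 0, 0, -1], [-0.19, 0.95, 0, 0, 0, 0, -1], [0.25, 1.15, 0, 0, 0, 0, -1], [0.7, 1.35, 0, 0, 0, 0, -1], [1.15, 1.6, 0, 0, 0, 0, -1], [1.6, 1.8, 0, 0, 0, 0, -1], [2.05, 2.05, 0, 0, 0, 0, -1], [2.5, 2.25, 0, 0, 0, 0, -1], [2.95, 2.45, 0, 0, 0, 0, -1], [3.4, 2.7, 0, 0, 0, 0, -1], [3.85, 2.9, 0, 0, 0, 0, -1], [4.3, 3.1, 0, 0, 0, 0, -1], [4.8, 3.35, 0, 0, 0, 0, -1], [6, 3.35, 0, 0, 0, 0, -1], [6, 3.35, 0, 0, 0, 0, -1]]}}

```text
t: 14.1
ee_pos: [702.8, -77.5, 295.1]
orientation: [1.994, 2.427, 0.001]
ft_force: [-0.9, 0.2, -1.3]
width: 17.4
grasp_force: 30.0
```

```bash
python3 - <<'E'
from h import *
o=ctrl.get_obs();print(o['ee_pos'],o['orientation'],o['ft_force'],o['moment'])
snap('scene','s6');snap('side','d6')
s=cv2.imread('pics/s6.png')[105:205,250:350];d=cv2.imread('pics/d6.png')[95:195,170:270]
cv2.imwrite('pics/c6.png',np.hstack([cv2.resize(i,(400,400),interpolation=cv2.INTER_CUBIC) for i in(s,d)]))
lx=np.array([-.194,.981,0]);ly=np.array([-.981,-.194,0]);T=o['ee_pos']
for n,a,b in(('corner',221.5,0),('tip',211.5,38)):
    P=T+lx*a+ly*b+[0,0,7.3];print(n,P.round(1),(proj('s6',P)-[250,105])*4,(proj('d6',P)-[170,95])*4+[400,0])
E
```

```text
[702.79917105 -77.46233664 295.1179954 ] [1.99375052e+00 2.42666438e+00 1.10857625e-03] [-0.92089628  0.2368642  -1.28806686] [-0.10437677  0.04818258 -0.02050229]
corner [659.8 139.8 302.4] [336.4 285.6] [738.8 120. ]
tip [624.5 122.6 302.4] [291.6 255.2] [710.4 136.8]
```

View pics/c6.png

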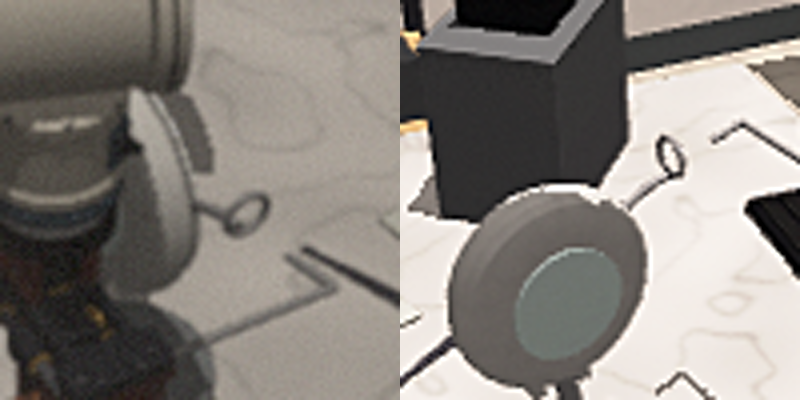

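The hook is out (tip at (288,257), ring at (247,213)), the cover stays shut and the rod is level. I'll lay the rod back where it was.

{"op": "servo_tool", "data": {"increments": [[0, -4, 0, 0, 0, 0, -1], [0, -8, 0, 0, 0, -3, -1], [0, -12, 0, 0, 0, -6, -1], [-3, -15, 0, 0, 0, -10, -1], [-6, -18, 0, 0, 0, -14, -1], [-9, -20.5, 0, 0, 0, -17, -1], [-12, -23, 0, 0, 0, -19.6, -1], [-15, -25, 0, 0, 0, -19.6, -1], [-16.1, -25.5, -2, 0, 0, -19.6, -1], [-16.1, -25.5, -6, 0, 0, -19.6, -1], [-16.1, -25.5, -10, 0, 0, -19.6, -1], [-16.1, -25.5, -14, 0, 0, -19.6, -1], [-16.1, -25.5, -18, 0, 0, -19.6, -1], [-16.1, -25.5, -22, 0, 0, -19.6, -1], [-16.1, -25.5, -25, 0, 0, -19.6, -1], [-16.1, -25.5, -27, 0, 0, -19.6, -1], [-16.1, -25.5, -28, 0, 0, -19.6, -1], [-16.1, -25.5, -28.5, 0, 0, -19.6, -1], [-16.1, -25.5, -28.8, 0, 0, -19.6, -1], [-16.1, -25.5, -28.8, 0, 0, -19.6, -1]]}}

```text
t: 15.87
ee_pos: [540.7, -333.1, 8.0]
orientation: [2.378, 2.051, 0.001]
ft_force: [0.2, -0.8, -1.1]
width: 18.0
grasp_force: 30.0
```

{"op": "servo_tool", "data": {"increments": [[0, 0, -0.2, 0, 0, 0, -1], [0, 0, -0.35, 0, 0, 0, -1], [0, 0, -0.45, 0, 0, 0, -1], [0, 0, -0.45, 0, 0, 0, -1]]}}

```text
t: 16.2
ee_pos: [540.8, -333.1, 3.7]
orientation: [2.377, 2.051, 0.001]
ft_force: [-0.5, -0.2, 3.5]
width: 17.9
grasp_force: 30.0
```

Bench contact is felt at about 3.5 N, so I'll release, wait, and lift clear.

{"op": "servo_tool", "data": {"increments": [[0, 0, 0, 0, 0, 0, -0.4], [0, 0, 0, 0, 0, 0, -0.1], [0, 0, 0, 0, 0, 0, 0], [0, 0, 0, 0, 0, 0, 0], [0, 0, 0, 0, 0, 0, 0], [0, 0, 0, 0, 0, 0, 0], [0, 0, 1.5, 0, 0, 0, 0], [0, 0, 4, 0, 0, 0, 0], [0, 0, 8, 0, 0, 0, 0], [0, 0, 12, 0, 0, 0, 0], [0, 0, 16, 0, 0, 0, 0], [0, 0, 18, 0, 0, 0, 0], [0, 0, 18, 0, 0, 0, 0], [0, 0, 18, 0, 0, 0, 0]]}}

```text
t: 17.37
ee_pos: [540.9, -333.2, 185.1]
orientation: [2.376, 2.05, 0.002]
ft_force: [-0.5, -0.1, -1.0]
width: 43.8
grasp_force: 0.0
```

```bash
python3 - <<'E'
from h import *
snap('side','d7');snap('scene','s7')
d=cv2.imread('pics/d7.png')[80:360,160:420]
s=cv2.imread('pics/s7.png')[100:310,100:400]
cv2.imwrite('pics/c7.png',np.hstack([cv2.resize(i,(400,420)) for i in(s,d)]))
E
```

```text
(no output)
```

View pics/c7.png

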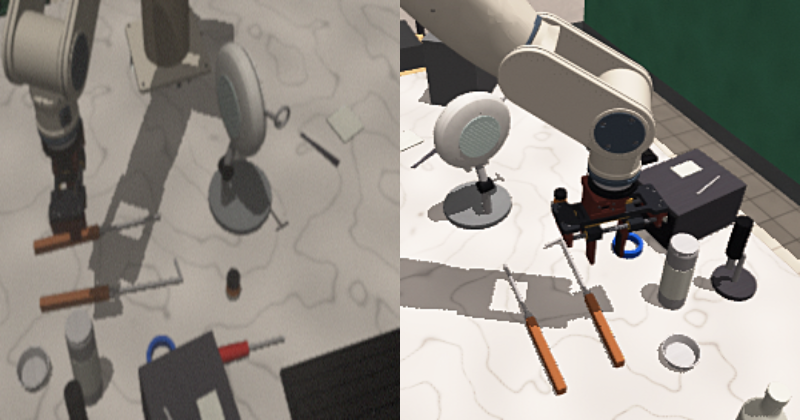

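The cover is shut with its eye at scene crop (282,116). The hooked rod lies flat at (40,300)-(183,278), the gripper is clear, and the other things look unmoved.

```bash
python3 -c "
from workcell import ctrl
print(ctrl.close_job())"
```

```text
the job is handed in; nothing more can be done
None
```

The job is handed in: the lens cover is shut and seated with a steady pull of about 10 N (highest reading about 11 N), and the hooked rod lies flat on the bench where it was, with the other things looking unmoved in the last pictures.

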